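# Take the slotted spoon out of the spring-lid utensil box

## Task

Press the green catch on the end of the utensil box right down so that its lid springs open. Then grip the slotted spoon, tip it handle-end up and draw it out on the slant from under the hood without forcing it against the box, and finish while still holding it in the gripper, the whole spoon lifted well clear above the box for the cook to take. Leave the onion, garlic, mug and tin where they stand.

Things in the scene. Friction and masses are not known exactly. Their poses are not given: they have to be found in the camera images.
- utensil_box: White plastic utensil box, fixed to the counter, 338 mm long (its x), 112 mm wide (its y), walls 4 mm. Origin at the centre of its underside, z up. Inside 330 x 104 mm; inner floor 8 mm above the origin. A fixed hood covers the +x end from x = +60 mm on (top 73 mm high); the rest, 225 mm long, is the mouth, shut by the lid.
- hood_edge (a point): Middle of the hood's lower edge, at x = +60, z = 65 mm in the box's frame. From here the rim of the side walls slopes down (70 to 50 mm high) toward the box's -x end; 57 mm of free height inside below this edge.
- mouth_end (a point): Middle of the top of the end wall at the box's -x end, 50 mm above the counter, at x = -167 mm in the box's frame.
- lid (a joint): Clear lid over the mouth, 237 mm long, 112 mm wide, 3 mm thick, hinged at the hood's edge (x = +60 mm, z = 72 mm in the box's frame). Angle in rad: 0 shut, 2.2 fully open, where it leans back over the hood and its free edge stands about 270 mm above the counter. A spring throws it open in about a second, and keeps it open, once the catch lets go.
- catch (a joint): Green rocker catch on the box's -x end. Angle in rad: 0 at rest, 0.36 pressed fully down; its hook lets go of the lid at about 0.26. A spring (about 1.5 N at rest, 5 N fully down, at the press pad) brings it back.
- catch_pad (a point): Middle of the top of the catch's press pad, a ribbed tab 30 mm (box x) by 36 mm (box y), 40 mm above the counter, sticking out from the -x end of the box, 209 mm from its origin. Press it straight down; it sinks 10 mm to its stop. The catch's upright hook, its top 60 mm above the counter, stands 25 mm from this point toward the box.
- slotted_spoon: Slotted spoon, red handle, 310 x 66 x 22 mm, about 80 g, lying along the box on its floor, head under the hood. Origin under its middle, z up, x toward the head. Handle x = -155 to -30 mm (24 wide, 1 to 21 above the origin), steel shaft to +65 (10 wide, 5 to 22 above), slotted head +62 to +155 (66 wide, 17 high). Balances near x = +8.
- spoon_head_end (a point): Tip of the spoon's head, 155 mm from the spoon's origin along its +x.
- spoon_handle_end (a point): End of the spoon's red handle, 155 mm from the spoon's origin along its -x.
- onion: Brown onion, 82 mm across, 94 mm high, to be left alone. Origin under its centre.
- garlic: Garlic bulb, 60 mm across, 58 mm high, to be left alone. Origin under its centre.
- mug: White mug, 92 mm across, 127 mm with its handle, 95 mm high, to be left alone. Origin under its centre.
- tin: Food tin, 86 mm across, 40 mm high, to be left alone. Origin under its centre.

How it is judged (in metres and radians):
On the way, in this order (a step that is already met when the one before it is completed fails the run):
1. the catch is pressed down past the point where its hook lets go (value of joint catch above 0.26 rad), for 0.05 s.
2. the lid has sprung open (value of joint lid above 1.9 rad), for 0.2 s.
3. the spoon's handle end is up above the rim of the end wall while its head is still under the hood (z of spoon_handle_end in the frame of utensil_box above 0.055 m and x of spoon_head_end in the frame of utensil_box above 0.06 m), for 0.05 s.
At the end, for the whole second after the job is handed in: The fingers still grip the slotted spoon (over 1 N) and hold it still; both its ends are more than 120 mm above the counter (some 50 mm over the hood), it does not touch the box or its lid, and the lid stands open (over 1.8 rad) (height (world z) of each of spoon_head_end, spoon_handle_end above 0.12 m and contact force between the fingers and slotted_spoon above 1 N and contact force between slotted_spoon and utensil_box below 0.1 N and linear speed of slotted_spoon below 0.05 m/s and value of joint lid above 1.8 rad); the arm keeps its last pose, push and grip.
It fails at once if the spoon is forced against the box (over 25 N) (contact force between slotted_spoon and utensil_box above 25 N).
It fails at once if the onion is moved by more than 30 mm (distance of onion from where it was at the start of the episode above 0.03 m).
It fails at once if the garlic is moved by more than 30 mm (distance of garlic from where it was at the start of the episode above 0.03 m).
It fails at once if the mug is moved by more than 30 mm (distance of mug from where it was at the start of the episode above 0.03 m).
It fails at once if the tin is moved by more than 30 mm (distance of tin from where it was at the start of the episode above 0.03 m).
It also fails if it takes over 48 s, if anything falls off the work surface, if the arm or the gripper's body presses on something with over 40 N, if the wrist force passes 120 N, or if a joint passes its speed limit or range.

## Robot

A 6-joint arm with a two-finger parallel gripper is mounted at the origin on a cart in front of the work surface, level with it; the furniture and walls round the work are solid. World frame = base frame: x ahead of the robot, y to its left, z up, the work surface at z = 0. Lengths are in mm, angles in rad, forces in N, time in s.
With the tool pointing down it reaches from about 275 to 750 mm from the base axis. Payload 10.2 kg.
Tool frame: the origin (TCP) lies at the very end of the fingers, on their centre line; the grasp point (between the pads) lies 19 mm behind it; z points along the fingers, y is the line along which they close (so a half turn about z gives the same grasp; the last joint's range is limited). The gripper opens to 85 mm and grips with 20 to 120 N. Pads are 22 mm wide; open, the fingers measure 114 mm over their backs; the gripper's body (76 mm by 85 mm) begins 54 mm behind the grasp point. The pads swing forward as they close: fully open they stand 13 mm farther back than shut.
Start: joints at [1, 0.313, 1.498, -0, 1.331, -0.223], TCP at [178.949, 493.567, 209.994] pointing down, gripper open.
Joint ranges: [-2.94, 2.94], [-0.97, 2.17], [0.19, 2.56], [-1.23, 4.37], [0.02, 3.11], [-2.88, 2.88]. Speed limits (rad/s): [2.39, 2.39, 3.01, 3.14, 3.14, 3.14].

## Interface

Orientations are given as a unit quaternion [w, x, y, z].
In Python, from rig import * gives the robot as it stands. The module is installed in compiled form; this text tells all that it offers.
- The arm moves only by the shell command python3 -m crank 'ROWS' [FORCE]. ROWS is JSON, a list that holds one entry, the list of rows, each a list of 7 numbers: the shift along the tool's x, y, z in units of 25 mm (1.0 is 25 mm), then the turn, a rotation vector about the tool's x, y, z in units of 8 degrees (1.0 is 8 degrees), then the finger opening in mm, from 0 to 85.4. A call has exactly 8 rows; each row shifts and turns the commanded pose from where the row before left it, along the tool's axes as they then stand; what a row does not reach is not made up. A row lasts 1/10 s, in which the tool goes at most 50 mm and 8.59 degrees, less where a joint would pass 70% of its speed; a pose out of reach is approached as far as the arm can. A call is refused whole if a number of a shift passes 1 or a number of a turn 1, either way. A call with a gripper value outside its range is refused whole. The fingers move at their own pace and stop on an object; FORCE is the grip in N (left out, the last holds). Time passes only in rows, so rows that do not move let the fingers close, or fill a call up. It gives the time, the measured TCP pose, the force, the opening and the grip force at its end, in the units of the state.
- sense(): the state, without advancing time (a new reading comes with each control period).
- capture(name): name is "scene" or "top"; returns the picture (384x512x3 uint8, blue, green, red); there is no depth.
- camera_model(name): a dict with "fx", "fy", "cx", "cy" (pixels), "world_from_camera" (4x4, takes a point from camera to world coordinates). Camera axes: x right, y up, looking along -z (the intrinsics and any distortion apply to the point x, -y, -z); pixel columns grow to the right and rows downward; lengths in mm; the calibration is good to about 2 mm. A picture is of the moment at which its call begins. camera_model takes no time and is no camera call.
- finish_job(): hands the job in; it is judged then, once.
The state is a dict: "time_s": time; "joints": joint angles; "dq": joint speeds; "tau": joint torques, N m; "eef_pos": TCP position; "ee_rot": TCP orientation; "force": force on the tool from outside, world axes, zero at the start; "wrist_torque": the same for the moment, N m; "grip_width": opening from 0.0 (shut) to 1.0 (fully open); "grip_force": force on a finger pad.
Only numpy, scipy, OpenCV 4.12 (cv2) and the standard library are available. Lean on these libraries where they do the work, as an engineer would, in place of code of your own. Each camera call takes 0.05 s, during which the arm holds its last target. There are 200 camera calls.

## Working session

There is one attempt and no reset: what is moved stays moved. The work goes in short steps, Python scripts to look and compute and a shell command to move; the robot and the scene stay as the last step left them, time stands still between calls to the robot, and variables do not carry over. Pictures are saved under pics/ and viewed, at most 10 in all, crops included, and the job is handed in when it is done.

```bash
mkdir -p pics; python3 - <<'E'
from rig import *
import cv2,numpy as np
for n in("scene","top"):
    im=capture(n); cv2.imwrite(f"pics/{n}0.png",im)
    m=camera_model(n); print(n,{k:(np.round(v,3).tolist()) for k,v in m.items()})
s=sense(); print(s["time_s"],s["eef_pos"],s["ee_rot"],s["force"],s["grip_width"])
E
```

```text
scene {'fx': 353.473, 'fy': 353.473, 'cx': 252.701, 'cy': 181.221, 'world_from_camera': [[-0.954, 0.213, -0.21, 406.91], [-0.298, -0.66, 0.689, 646.567], [0.008, 0.72, 0.694, 814.712], [0.0, 0.0, 0.0, 1.0]]}
top {'fx': 492.888, 'fy': 492.888, 'cx': 254.169, 'cy': 194.753, 'world_from_camera': [[-0.001, 0.996, -0.085, 503.84], [-1.0, -0.0, 0.008, -66.292], [0.008, 0.085, 0.996, 1453.974], [0.0, 0.0, 0.0, 1.0]]}
0.1 [178.81115521 493.36038323 209.50188973] [-2.17271338e-04  1.73023500e-01  9.84917537e-01 -5.16560315e-04] [-0.46921877 -0.35458181  0.61130179] 1.0005982059727305
```

View pics/scene0.png

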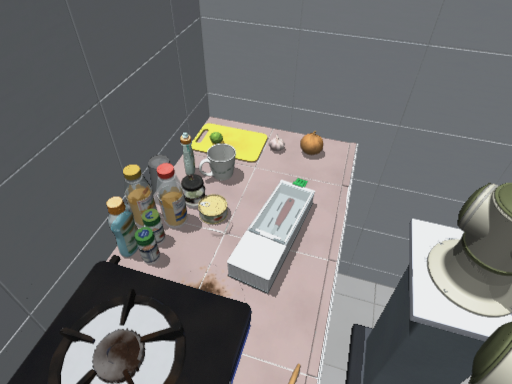

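View pics/top0.png

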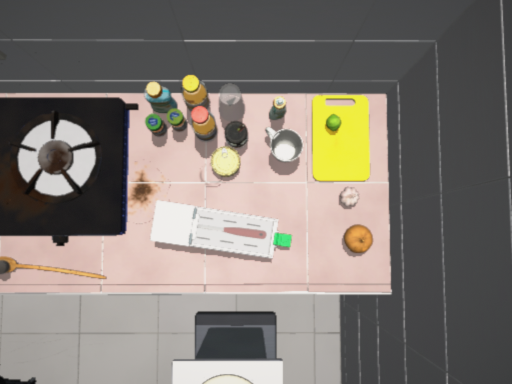

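The top view shows the box with its hood on the left, corner at (153,203), and the green catch on the right at (284,240). The red handle spans about (225–266, 231). The onion is at (358,239) and the garlic at (349,198), right of the catch. The scene view agrees: catch (300,182), handle (286,212).

```bash
cat > h.py <<'E'
import cv2,numpy as np
from rig import *
def ray(n,u,v):
    m=camera_model(n);T=np.array(m["world_from_camera"])
    d=np.array([(u-m["cx"])/m["fx"],-(v-m["cy"])/m["fy"],-1.])
    return T[:3,3],T[:3,:3]@d
def onz(n,u,v,z):
    o,d=ray(n,u,v); return o+d*(z-o[2])/d[2]
def two(a,b):
    (o,d),(p,e)=ray("scene",*a),ray("top",*b)
    s=np.linalg.lstsq(np.c_[d,-e],p-o,rcond=None)[0]
    A,B=o+s[0]*d,p+s[1]*e
    return (A+B)/2,np.linalg.norm(A-B)
def mask(im,kind):
    h=cv2.cvtColor(im,cv2.COLOR_BGR2HSV);H,S,V=[h[...,i].astype(int) for i in range(3)]
    if kind=="green": return ((abs(H-70)<15)&(S>150)&(V>80))
    if kind=="red": return (((H<8)|(H>168))&(S>75)&(V<190)&(V>40))
    if kind=="white": return ((S<40)&(V>150))
def blob(m,box):
    k=np.zeros(m.shape,np.uint8);x0,y0,x1,y1=box;k[y0:y1,x0:x1]=m[y0:y1,x0:x1]
    n,l,s,c=cv2.connectedComponentsWithStats(k)
    i=1+np.argmax(s[1:,4]); return (l==i).astype(np.uint8),c[i],s[i]
E
python3 - <<'E'
from h import *
I={n:capture(n) for n in("scene","top")}
R={"top":{"green":(270,225,300,255),"red":(215,220,272,245)},"scene":{"green":(288,172,312,192),"red":(268,190,302,235)}}
for k,z in(("green",40),("red",27)):
    P={}
    for n in I:
        b,c,s=blob(mask(I[n],k),R[n][k]);P[n]=c
        r=cv2.minAreaRect(cv2.findNonZero(b));print(k,n,c.round(1),s,r,onz(n,*c,z).round(1))
        ends=cv2.boxPoints(r);print([onz(n,*e,z)[:2].round(0).tolist() for e in ends])
    print("tri",two(P["scene"],P["top"]))
a=cv2.resize(I["top"][190:275,140:310],None,fx=4.6,fy=4.6,interpolation=cv2.INTER_CUBIC)
b=cv2.resize(I["scene"][165:300,220:330],None,fx=4.2,fy=4.2,interpolation=cv2.INTER_CUBIC)
cv2.imwrite("pics/topc.png",a);cv2.imwrite("pics/scc.png",b)
E
```

```text
green scene [300.2 182.4] [294 179  13   8  62] ((299.9056396484375, 182.33018493652344), (11.538285255432129, 5.906504154205322), 15.945395469665527) [ 496.9 -163.9   40. ]
[[516.0, -152.0], [516.0, -179.0], [480.0, -176.0], [480.0, -149.0]]
green top [282.1 239.7] [274 234  17  13 169] ((281.97998046875, 239.6399688720703), (15.414929389953613, 10.889445304870605), 8.13010311126709) [ 495.6 -157.4   40. ]
[[483.0, -133.0], [514.0, -138.0], [508.0, -181.0], [477.0, -177.0]]
tri (array([ 495.87727554, -156.96535669,   46.66550941]), np.float64(0.5554387876174217))Traceback (most recent call last):
  File "<stdin>", line 7, in <module>
  File "h.py", line 22, in blob
    i=1+np.argmax(s[1:,4]); return (l==i).astype(np.uint8),c[i],s[i]
        ~~~~~~~~~^^^^^^^^^
    return _wrapfunc(a, 'argmax', axis=axis, out=out, **kwds)
    return bound(*args, **kwds)
ValueError: attempt to get argmax of an empty sequence
```

```bash
python3 - <<'E'
from h import *
I={n:capture(n) for n in("scene","top")}
for n,p in(("top",(255,233)),("scene",(286,212))):
    print(n,cv2.cvtColor(I[n],cv2.COLOR_BGR2HSV)[p[1],p[0]])
a=cv2.resize(I["top"][190:275,140:310],None,fx=4.6,fy=4.6,interpolation=cv2.INTER_CUBIC)
b=cv2.resize(I["scene"][165:300,220:330],None,fx=4.2,fy=4.2,interpolation=cv2.INTER_CUBIC)
c=np.zeros((567,462+0,3),np.uint8)
cv2.imwrite("pics/topc.png",a);cv2.imwrite("pics/scc.png",b)
E
```

```text
top [  2  73 192]
scene [  0  40 164]
```

View pics/topc.png

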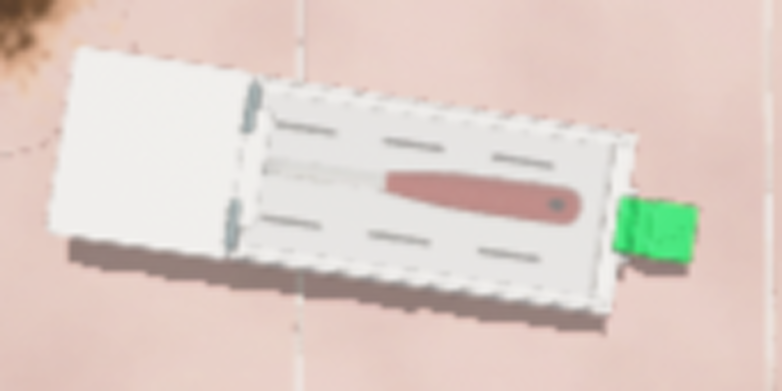

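View pics/scc.png

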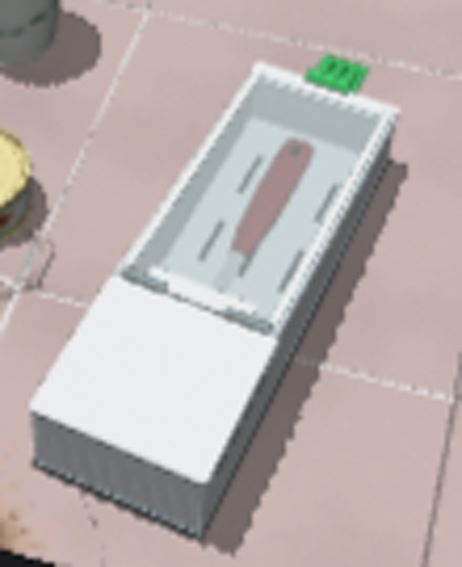

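Top crop: hood corners (77,46) and (47,234), end-wall corners (635,133) and (604,314). Pad outer edge runs (698,203)–(692,264); the handle runs from (386,182) to (581,205), roughly centred in the box.

```bash
python3 - <<'E'
from h import *
t=lambda u,v,z:onz("top",(u+.5)/4.6-.5+140,(v+.5)/4.6-.5+190,z)
s=lambda u,v,z:onz("scene",(u+.5)/4.2-.5+220,(v+.5)/4.2-.5+165,z)
A,B=t(77,46,73),t(47,234,73);C,D=t(635,133,51),t(604,314,51)
H=(A+B)/2;E=(C+D)/2;print("wid",np.linalg.norm(A-B),np.linalg.norm(C-D),"len",np.linalg.norm((H-E)[:2]))
d=(H-E)[:2];d/=np.linalg.norm(d);print("head",np.degrees(np.arctan2(d[1],d[0])),"orig",(H+E)[:2]/2)
O=(H+E)[:2]/2; print("pad",O-209*d, "meas outer edge",(t(698,203,40)+t(692,264,40))/2, "pred",O-224*d)
p=t(581,205,25);q=t(386,182,27);e=(q-p)[:2];print("handle",p,q,np.linalg.norm(e),np.degrees(np.arctan2(e[1],e[0])))
A,B=s(33,411,73),s(211,482,73);C,D=s(257,65,51),s(398,108,51)
H2=(A+B)/2;E2=(C+D)/2;d2=(H2-E2)[:2];print("scene: wid",np.linalg.norm(A-B),np.linalg.norm(C-D),"len",np.linalg.norm(d2),"head",np.degrees(np.arctan2(d2[1],d2[0])),"orig",(H2+E2)[:2]/2)
print("scene handle",s(302,143,25),s(245,252,27))
for n,c in(("end",p),("st",q)):
    r=c[:2]-O;print(n,"in box",r@d,r@[-d[1],d[0]])
E
```

```text
wid 115.30558517278736 112.87795913856493 len 343.54006385519654
head 81.47649858112578 orig [525.4577941   35.21421653]
pad [ 494.48084439 -171.47741027] meas outer edge [ 493.56674961 -182.06828795   40.        ] pred [ 492.25761833 -186.31173755]
handle [ 511.33512036 -111.73932786   25.        ] [525.8142287   10.69755467  27.        ] 123.29004332918457 83.25565417315212
scene: wid 111.63083178194098 108.90805105255774 len 348.919927573577 head 82.17837880677575 orig [525.19214758  35.2765569 ]
scene handle [ 509.20072364 -100.69476485   25.        ] [523.19776743  12.3371858   27.        ]
end in box -147.42365792936639 -7.814038967955529
st in box -24.193050071040375 -3.9862365984900543
```

```bash
cat >> h.py <<'E'
from scipy.spatial.transform import Rotation as Ro
O=np.array([525.5,38.,0]);HD=81.7
def box(x,y,z): return O+Ro.from_euler('z',HD,degrees=True).apply([x,y,z])
def ori(head,tilt): # tool x along heading, tool down, then +tilt about tool y (body leans to -x)
    return Ro.from_euler('z',head,degrees=True)*Ro.from_euler('x',180,degrees=True)*Ro.from_euler('y',tilt,degrees=True)
def cur():
    s=sense();q=s["ee_rot"];return s,np.array(s["eef_pos"]),Ro.from_quat([q[1],q[2],q[3],q[0]])
def plan(P,R,N):
    s,p,r=cur();w=(r.inv()*R).as_rotvec();a=np.linalg.norm(w)
    t=r.inv().apply(np.array(P)-p)
    if a>1e-6:
        K=np.cross(np.eye(3),w/a)*-1
        V=np.eye(3)+(1-np.cos(a))/a*K+(a-np.sin(a))/a*K@K
        t=np.linalg.solve(V,t)
    print("row",(t/25/N).round(3).tolist(),(np.degrees(w)/8/N).round(3).tolist(),"N",N)
def st():
    s,p,r=cur();print(round(s["time_s"],2),"p",p.round(1),"z",r.as_matrix()[:,2].round(3),"x",r.as_matrix()[:,0].round(3),"F",np.round(s["force"],1),"q",np.round(s["joints"],2),"g",round(s["grip_width"],3),round(s["grip_force"],1))
E
python3 -c "
from h import *
st();print(box(-206,0,130));plan(box(-206,0,130),ori(HD,20),32)"
```

```text
0.3 p [178.9 493.5 209.8] z [-0. -0. -1.] x [-0.94   0.341  0.   ] F [-0.7  1.1  1. ] q [ 1.    0.31  1.5  -0.    1.33 -0.22] g 1.0 0.0
[ 495.76262259 -165.84231255  130.        ]
row [-0.097, -0.958, 0.267] [-0.053, 0.066, 0.303] N 32
```

```bash
sed -i 's/K=np.cross(np.eye(3),w\/a)\*-1/K=np.cross(np.eye(3),w\/a)/' h.py
python3 -c "
from h import *
plan(box(-206,0,130),ori(HD,20),32)
s,p,r=cur()"
```

```text
row [-0.992, -0.098, -0.077] [-0.053, 0.066, 0.303] N 32
```

```bash
R='[-0.992,-0.098,-0.077,-0.053,0.066,0.303,0]'
python3 -m crank '[[[-0.992,-0.098,-0.077,-0.053,0.066,0.303,0],[-0.992,-0.098,-0.077,-0.053,0.066,0.303,0],[-0.992,-0.098,-0.077,-0.053,0.066,0.303,0],[-0.992,-0.098,-0.077,-0.053,0.066,0.303,0],[-0.992,-0.098,-0.077,-0.053,0.066,0.303,0],[-0.992,-0.098,-0.077,-0.053,0.066,0.303,0],[-0.992,-0.098,-0.077,-0.053,0.066,0.303,0],[-0.992,-0.098,-0.077,-0.053,0.066,0.303,0]]]'
python3 -c "
from h import *
st();plan(box(-206,0,130),ori(HD,20),24)"
```

```text
time_s: 1.1
eef_pos: [344.3, 381.3, 218.1]
ee_rot: [-0.031, 0.337, 0.94, 0.036]
force: [0.2, 0.2, 1.1]
grip_width: -0.002
grip_force: 0.0
1.1 p [344.3 381.3 218.1] z [-0.035  0.088 -0.996] x [-0.771  0.632  0.083] F [0.2 0.2 1.1] q [ 0.56  0.26  1.55  0.1   1.32 -0.35] g -0.002 0.0
row [-0.995, -0.105, -0.076] [-0.053, 0.065, 0.302] N 24
```

```bash
python3 -m crank '[[[-0.995,-0.105,-0.076,-0.053,0.065,0.302,0],[-0.995,-0.105,-0.076,-0.053,0.065,0.302,0],[-0.995,-0.105,-0.076,-0.053,0.065,0.302,0],[-0.995,-0.105,-0.076,-0.053,0.065,0.302,0],[-0.995,-0.105,-0.076,-0.053,0.065,0.302,0],[-0.995,-0.105,-0.076,-0.053,0.065,0.302,0],[-0.995,-0.105,-0.076,-0.053,0.065,0.302,0],[-0.995,-0.105,-0.076,-0.053,0.065,0.302,0]]]' >/dev/null
python3 -m crank '[[[-0.995,-0.105,-0.076,-0.053,0.065,0.302,0],[-0.995,-0.105,-0.076,-0.053,0.065,0.302,0],[-0.995,-0.105,-0.076,-0.053,0.065,0.302,0],[-0.995,-0.105,-0.076,-0.053,0.065,0.302,0],[-0.995,-0.105,-0.076,-0.053,0.065,0.302,0],[-0.995,-0.105,-0.076,-0.053,0.065,0.302,0],[-0.995,-0.105,-0.076,-0.053,0.065,0.302,0],[-0.995,-0.105,-0.076,-0.053,0.065,0.302,0]]]' >/dev/null
python3 -c "
from h import *
st();plan(box(-206,0,70),ori(HD,20),8);plan(box(-206,0,60),ori(HD,20),16)"
```

```text
2.7 p [518.2  30.8 178.9] z [-0.008  0.267 -0.964] x [-0.199  0.944  0.263] F [ 1.1  0.3 -0. ] q [-0.31  0.34  1.57  0.26  1.33 -0.58] g 0.003 0.0
row [-1.103, -0.152, 0.216] [-0.054, 0.066, 0.303] N 8
row [-0.559, -0.077, 0.132] [-0.027, 0.033, 0.151] N 16
```

```bash
python3 -m crank '[[[-0.99,-0.11,-0.076,-0.053,0.065,0.302,0],[-0.99,-0.11,-0.076,-0.053,0.065,0.302,0],[-0.99,-0.11,-0.076,-0.053,0.065,0.302,0],[-0.99,-0.11,-0.076,-0.053,0.065,0.302,0],[-0.99,-0.11,-0.076,-0.053,0.065,0.302,0],[-0.99,-0.11,-0.076,-0.053,0.065,0.302,0],[-0.99,-0.11,-0.076,-0.053,0.065,0.302,0],[-0.99,-0.11,-0.076,-0.053,0.065,0.302,0]]]' >/dev/null
python3 -c "
from h import *
st();plan(box(-206,0,52),ori(HD,20),8);s,p,r=cur();print(ray('top',0,0)[0])
for n in ('scene','top'):cv2.imwrite(f'pics/{n}1.png',capture(n))
a=cv2.imread('pics/scene1.png')[110:260,190:390];cv2.imwrite('pics/s1c.png',cv2.resize(a,None,fx=3.9,fy=3.9))
"
```

```text
3.5 p [ 506.6 -162.5  133.7] z [ 0.048  0.337 -0.94 ] x [0.135 0.931 0.34 ] F [ 0.8 -0.4  0.4] q [-0.69  0.47  1.53  0.3   1.34 -0.64] g 0.002 0.0
row [-0.162, -0.051, 0.376] [-0.001, 0.002, 0.001] N 8
[ 503.84016356  -66.29172404 1453.97422579]
```

View pics/s1c.png

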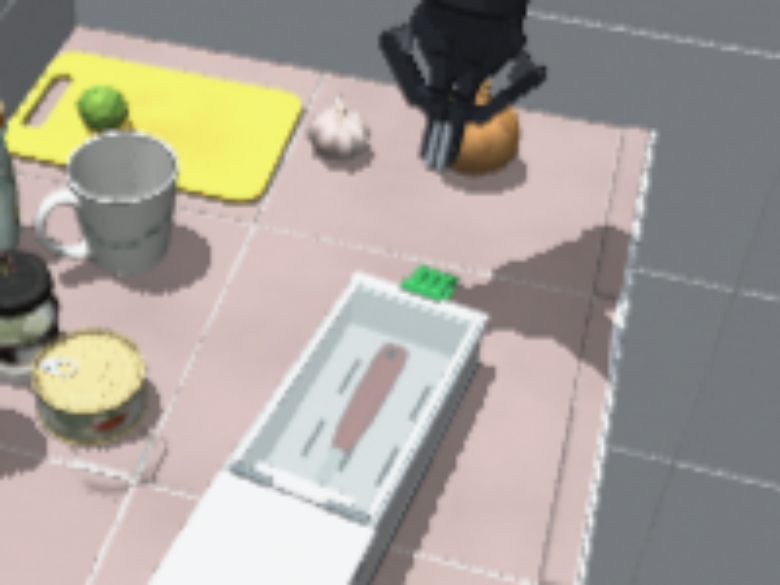

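The picture shows the closed fingertips at crop (437,165), in line above the green pad at (430,284), with the onion clear behind the gripper. I'm lowering to 52 mm.

```bash
python3 -m crank '[[[-0.162,-0.051,0.376,0,0,0,0],[-0.162,-0.051,0.376,0,0,0,0],[-0.162,-0.051,0.376,0,0,0,0],[-0.162,-0.051,0.376,0,0,0,0],[-0.162,-0.051,0.376,0,0,0,0],[-0.162,-0.051,0.376,0,0,0,0],[-0.162,-0.051,0.376,0,0,0,0],[-0.162,-0.051,0.376,0,0,0,0]]]'
python3 -c "
from h import *
st();plan(box(-206,0,36),ori(HD,20),8)"
```

```text
time_s: 4.4
eef_pos: [495.8, -164.9, 51.4]
ee_rot: [-0.113, 0.744, 0.645, 0.13]
force: [0.2, -0.0, 0.5]
grip_width: 0.002
grip_force: 0.0
4.4 p [ 495.8 -164.9   51.4] z [ 0.048  0.337 -0.94 ] x [0.133 0.931 0.34 ] F [ 0.2 -0.   0.5] q [-0.71  0.56  1.63  0.32  1.16 -0.72] g 0.002 0.0
row [-0.031, 0.0, 0.071] [-0.001, 0.002, 0.002] N 8
```

```bash
python3 -m crank '[[[-0.031,0,0.071,0,0,0,0],[-0.031,0,0.071,0,0,0,0],[-0.031,0,0.071,0,0,0,0],[-0.031,0,0.071,0,0,0,0],[-0.031,0,0.071,0,0,0,0],[-0.031,0,0.071,0,0,0,0],[-0.031,0,0.071,0,0,0,0],[-0.031,0,0.071,0,0,0,0]]]'
python3 -c "
from h import *
st();im=capture('top');cv2.imwrite('pics/top2.png',im)"
```

```text
time_s: 5.2
eef_pos: [495.8, -165.9, 36.7]
ee_rot: [-0.113, 0.744, 0.645, 0.13]
force: [-0.2, -0.0, -0.6]
grip_width: 0.001
grip_force: 0.0
5.2 p [ 495.8 -165.9   36.7] z [ 0.048  0.337 -0.94 ] x [0.133 0.931 0.34 ] F [-0.2 -0.  -0.6] q [-0.71  0.58  1.64  0.32  1.14 -0.73] g 0.001 0.0
```

```bash
python3 -m crank '[[[-0.014,0,0.038,0,0,0,0],[-0.014,0,0.038,0,0,0,0],[-0.014,0,0.038,0,0,0,0],[-0.014,0,0.038,0,0,0,0],[-0.014,0,0.038,0,0,0,0],[-0.014,0,0.038,0,0,0,0],[0,0,0,0,0,0,0],[0,0,0,0,0,0,0]]]'
python3 -c "
from h import *
st();im=capture('scene')[110:260,190:390];cv2.imwrite('pics/s2c.png',cv2.resize(im,None,fx=3.9,fy=3.9))"
```

```text
time_s: 6.05
eef_pos: [495.8, -165.9, 30.7]
ee_rot: [-0.113, 0.744, 0.645, 0.13]
force: [0.0, 1.2, 0.2]
grip_width: -0.003
grip_force: 0.0
6.05 p [ 495.8 -165.9   30.7] z [ 0.048  0.337 -0.94 ] x [0.133 0.931 0.34 ] F [0.  1.2 0.2] q [-0.71  0.59  1.64  0.32  1.12 -0.74] g -0.003 0.0
```

View pics/s2c.png

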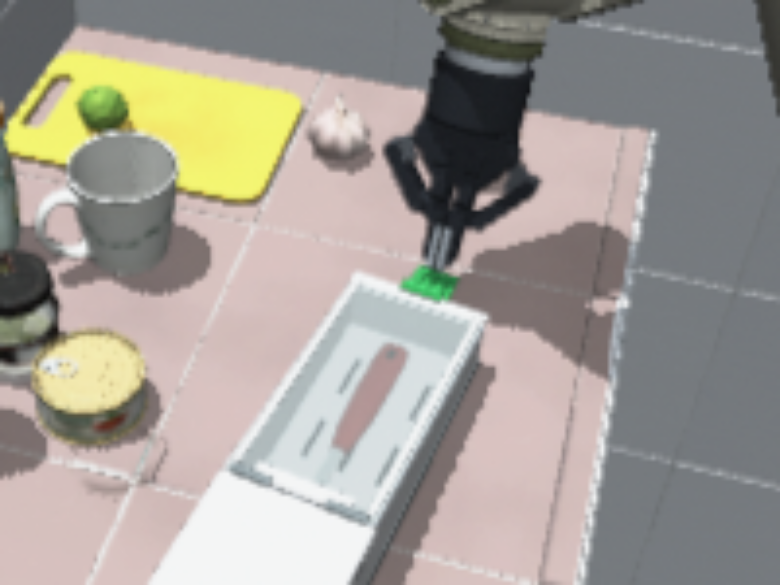

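```bash
python3 -c "
from h import *
def proj(n,P):
    m=camera_model(n);T=np.linalg.inv(np.array(m['world_from_camera']));c=(T@np.r_[P,1])[:3];return np.array([m['cx']-m['fx']*c[0]/c[2],m['cy']+m['fy']*c[1]/c[2]]).round(1)
s,p,r=cur()
for n in('scene','top'):
  print(n,'tcp',proj(n,p),'pad mid',proj(n,box(-209,0,40)),'outer',proj(n,box(-224,0,40)),'hook',proj(n,box(-184,0,60)),'wallmid',proj(n,box(-169,0,50)))
c=lambda u,v:((u+.5)/3.9-.5+190,(v+.5)/3.9-.5+110)
print(c(437,268),c(430,284),c(355,275),c(487,318))
im=capture('top')[215:265,255:310];cv2.imwrite('pics/t2c.png',cv2.resize(im,None,fx=10,fy=10))"
```

```text
scene tcp [300.4 184.1] pad mid [301.  181.4] outer [302.6 178.5] hook [298.9 181.8] wallmid [296.9 187.2]
top tcp [284.8 239.6] pad mid [286.1 239.7] outer [291.3 240.5] hook [277.8 238.5] wallmid [272.4 237.7]
(301.6794871794872, 178.34615384615387) (299.88461538461536, 182.44871794871796) (280.6538461538462, 180.14102564102564) (314.5, 191.16666666666669)
```

View pics/t2c.png

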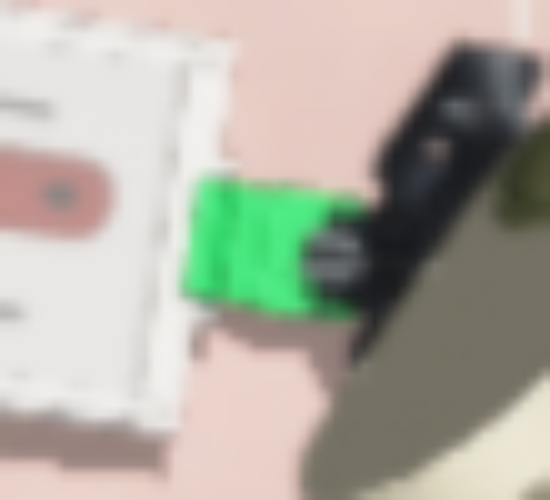

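```bash
python3 -c "
from h import *
print(two((301.7,178.3),(286.5,240.3)),two((301.7,178.3),(285.3,240.3)))
def proj(n,P):
    m=camera_model(n);T=np.linalg.inv(np.array(m['world_from_camera']));c=(T@np.r_[P,1])[:3];return np.array([m['cx']-m['fx']*c[0]/c[2],m['cy']+m['fy']*c[1]/c[2]]).round(1)
print(proj('scene',[506.6,-162.5,133.7]),'seen 302,152.8')"
python3 -m crank '[[[-0.014,0,0.038,0,0,0,0],[-0.014,0,0.038,0,0,0,0],[-0.014,0,0.038,0,0,0,0],[-0.014,0,0.038,0,0,0,0],[0,0,0,0,0,0,0],[0,0,0,0,0,0,0],[0,0,0,0,0,0,0],[0,0,0,0,0,0,0]]]'
```

```text
(array([ 494.22389059, -169.01412165,   53.72804014]), np.float64(0.7494115024311897)) (array([ 494.04463748, -165.40413487,   57.06957554]), np.float64(0.33392139319188324))
[300.1 159.3] seen 302,152.8
time_s: 6.95
eef_pos: [495.8, -166.0, 26.7]
ee_rot: [-0.113, 0.744, 0.645, 0.13]
force: [0.3, -0.2, -0.9]
grip_width: -0.001
grip_force: 0.0
```

```bash
python3 -m crank '[[[0.112,0,0.04,0,0,0,0],[0.112,0,0.04,0,0,0,0],[-0.014,0,0.038,0,0,0,0],[-0.014,0,0.038,0,0,0,0],[-0.014,0,0.038,0,0,0,0],[-0.014,0,0.038,0,0,0,0],[-0.014,0,0.038,0,0,0,0],[0,0,0,0,0,0,0]]]'
python3 -c "
from h import *
st()
im=capture('scene')[165:200,280:325];cv2.imwrite('pics/s3c.png',cv2.resize(im,None,fx=13,fy=13))"
```

```text
time_s: 7.75
eef_pos: [496.6, -160.2, 21.6]
ee_rot: [-0.113, 0.744, 0.645, 0.13]
force: [0.6, -0.6, 1.1]
grip_width: -0.001
grip_force: 0.6
7.75 p [ 496.6 -160.2   21.6] z [ 0.048  0.337 -0.94 ] x [0.133 0.931 0.34 ] F [ 0.6 -0.6  1.1] q [-0.7   0.6   1.65  0.33  1.1  -0.74] g -0.001 0.6
```

View pics/s3c.png

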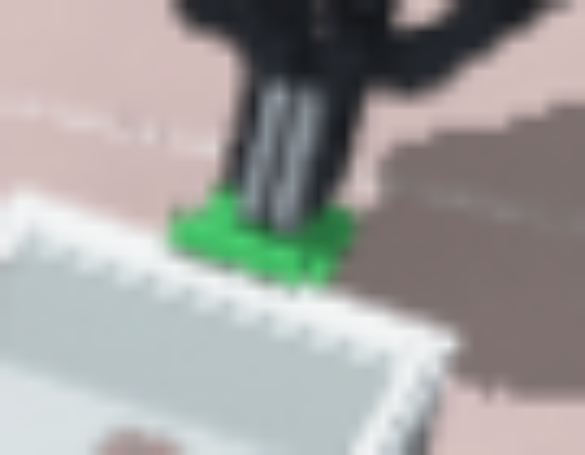

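The fingertips at crop (275,230) now sit squarely over the middle of the green pad and are just touching it, with about 1 N. The fingers end some 18 mm short of the reported TCP when shut. I'll press further.

```bash
python3 -m crank '[[[-0.014,0,0.038,0,0,0,0],[-0.014,0,0.038,0,0,0,0],[-0.014,0,0.038,0,0,0,0],[-0.014,0,0.038,0,0,0,0],[-0.014,0,0.038,0,0,0,0],[0,0,0,0,0,0,0],[0,0,0,0,0,0,0],[0,0,0,0,0,0,0]]]'
```

```text
time_s: 8.6
eef_pos: [496.7, -160.2, 16.6]
ee_rot: [-0.113, 0.744, 0.645, 0.13]
force: [-0.9, -2.3, 2.1]
grip_width: -0.001
grip_force: 1.3
```

```bash
python3 -m crank '[[[-0.014,0,0.038,0,0,0,0],[-0.014,0,0.038,0,0,0,0],[-0.014,0,0.038,0,0,0,0],[-0.014,0,0.038,0,0,0,0],[0,0,0,0,0,0,0],[0,0,0,0,0,0,0],[0,0,0,0,0,0,0],[0,0,0,0,0,0,0]]]'
python3 -c "
from h import *
a=capture('scene');b=cv2.imread('pics/scene0.png');print(cv2.absdiff(a,b)[150:300,215:290].mean())"
```

```text
time_s: 9.4
eef_pos: [496.6, -159.9, 12.6]
ee_rot: [-0.113, 0.744, 0.645, 0.13]
force: [-0.1, 2.0, 4.8]
grip_width: 0.001
grip_force: 1.6
13.489925925925926
```

```bash
python3 -m crank '[[[-0.014,0,0.038,0,0,0,0],[-0.014,0,0.038,0,0,0,0],[0,0,0,0,0,0,0],[0,0,0,0,0,0,0],[0,0,0,0,0,0,0],[0,0,0,0,0,0,0],[0,0,0,0,0,0,0],[0,0,0,0,0,0,0]]]'
python3 -c "
from h import *
a=capture('scene');cv2.imwrite('pics/s4c.png',cv2.resize(a[120:300,190:390],None,fx=3,fy=3))"
```

```text
time_s: 10.25
eef_pos: [496.7, -160.1, 10.6]
ee_rot: [-0.113, 0.744, 0.645, 0.13]
force: [-0.6, 2.1, 5.2]
grip_width: -0.003
grip_force: 2.2
```

View pics/s4c.png

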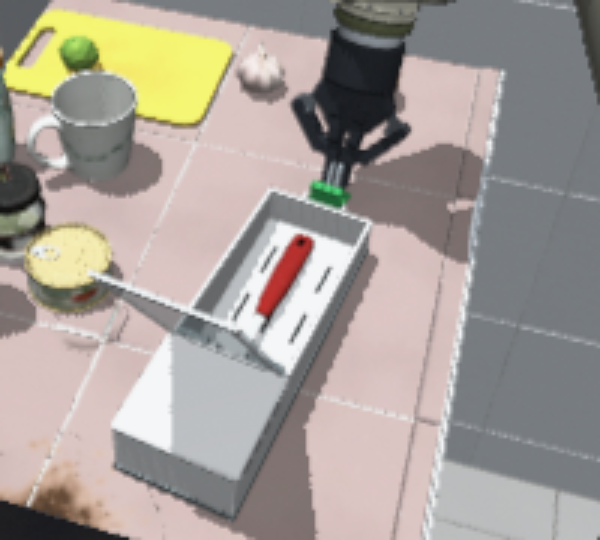

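The lid is open and leaning back over the hood. The handle is at crop (258–305, 240–312) and all the other objects are undisturbed. I'll raise the tool, open the fingers part way and re-measure the handle.

```bash
python3 -m crank '[[[0.3,0,-0.85,0,0,0,0],[0.33,0,-0.9,0,0,0,0],[0.33,0,-0.9,0,0,0,0],[0.33,0,-0.9,0,0,0,45],[0.33,0,-0.9,0,0,0,45],[0,0,0,0,0,0,45],[0,0,0,0,0,0,45],[0,0,0,0,0,0,45]]]'
python3 - <<'E'
from h import *
st();Q={}
for n,bx in(("scene",(265,185,305,235)),("top",(215,215,275,250))):
    im=capture(n);h=cv2.cvtColor(im,cv2.COLOR_BGR2HSV);m=((h[...,0]<6)|(h[...,0]>172))&(h[...,1]>140)
    b,c,s=blob(m,bx);pt=cv2.findNonZero(b)[:,0].astype(float)
    u,w,vt=np.linalg.svd(pt-pt.mean(0),full_matrices=False);pr=(pt-pt.mean(0))@vt[0]
    e=[pt.mean(0)+vt[0]*k for k in(pr.min()-.5,pr.max()+.5)]
    if n=="scene": e.sort(key=lambda a:a[1])
    else: e.sort(key=lambda a:-a[0])
    Q[n]=e;P=[onz(n,*a,24) for a in e];d=P[1]-P[0]
    print(n,s,[a.round(1) for a in e],[p.round(1) for p in P],np.linalg.norm(d),np.degrees(np.arctan2(d[1],d[0])))
for a,b in zip(Q["scene"],Q["top"]): print(two(a,b))
E
```

```text
time_s: 11.1
eef_pos: [496.2, -159.7, 127.7]
ee_rot: [-0.114, 0.744, 0.645, 0.13]
force: [-0.4, 0.2, 0.3]
grip_width: 0.527
grip_force: 0.0
11.1 p [ 496.2 -159.7  127.7] z [ 0.046  0.338 -0.94 ] x [0.134 0.931 0.341] F [-0.4  0.2  0.3] q [-0.7   0.45  1.57  0.3   1.32 -0.66] g 0.527 0.0
scene [276 199  18  27 177] [array([291.8, 198.3]), array([276.9, 224.4])] [array([ 508.7, -103.3,   24. ]), array([526.8,   9.9,  24. ])] 114.68586987248125 80.92225785358157
top [224 228  42  10 260] [array([265.5, 234.8]), array([223.5, 229.2])] [array([ 509.5, -110.7,   24. ]), array([525.9,  11. ,  24. ])] 122.75510097445178 82.32384250982957
(array([ 509.64210872, -110.89616206,   16.01757006]), np.float64(0.17315284459915337))
(array([526.24454478,  10.97673743,  25.3530406 ]), np.float64(0.6964906895168276))
```

```bash
python3 -c "
from h import *
plan([523.6,-6.6,80],ori(82.2,20),8)"
```

```text
row [0.649, 0.029, 0.49] [0.0, 0.001, -0.006] N 8
```

```bash
python3 -m crank '[[[0.649,0.029,0.49,0,0,0,45],[0.649,0.029,0.49,0,0,0,45],[0.649,0.029,0.49,0,0,0,45],[0.649,0.029,0.49,0,0,0,45],[0.649,0.029,0.49,0,0,0,45],[0.649,0.029,0.49,0,0,0,45],[0.649,0.029,0.49,0,0,0,45],[0.649,0.029,0.49,0,0,0,45]]]'
python3 -c "
from h import *
st();plan([523.6,-6.6,30],ori(82.2,20),8);plan([523.6,-6.6,-6.7],ori(82.2,20),8)"
```

```text
time_s: 12.0
eef_pos: [524.2, -6.1, 80.0]
ee_rot: [-0.114, 0.744, 0.645, 0.13]
force: [0.6, 0.2, 0.2]
grip_width: 0.528
grip_force: 0.0
12.0 p [524.2  -6.1  80. ] z [ 0.047  0.337 -0.94 ] x [0.134 0.931 0.34 ] F [0.6 0.2 0.2] q [-0.42  0.47  1.69  0.37  1.11 -0.46] g 0.528 0.0
row [-0.088, -0.003, 0.234] [0.001, 0.002, -0.005] N 8
row [-0.151, -0.003, 0.407] [0.001, 0.002, -0.005] N 8
```

```bash
python3 -m crank '[[[-0.088,-0.003,0.234,0,0,0,45],[-0.088,-0.003,0.234,0,0,0,45],[-0.088,-0.003,0.234,0,0,0,45],[-0.088,-0.003,0.234,0,0,0,45],[-0.088,-0.003,0.234,0,0,0,45],[-0.088,-0.003,0.234,0,0,0,45],[-0.088,-0.003,0.234,0,0,0,45],[-0.088,-0.003,0.234,0,0,0,45]]]'
python3 -c "
from h import *
st()
a=cv2.resize(capture('scene')[165:255,230:330],None,fx=4,fy=4,interpolation=2);b=cv2.resize(capture('top')[195:270,195:295],None,fx=4,fy=4.8,interpolation=2)
cv2.imwrite('pics/g1.png',np.hstack([a,b]))"
```

```text
time_s: 12.8
eef_pos: [523.7, -7.5, 30.4]
ee_rot: [-0.113, 0.744, 0.645, 0.13]
force: [0.0, -0.3, 1.0]
grip_width: 0.524
grip_force: 0.0
12.8 p [523.7  -7.5  30.4] z [ 0.048  0.337 -0.94 ] x [0.133 0.931 0.34 ] F [ 0.  -0.3  1. ] q [-0.42  0.55  1.72  0.4   1.01 -0.51] g 0.524 0.0
```

View pics/g1.png

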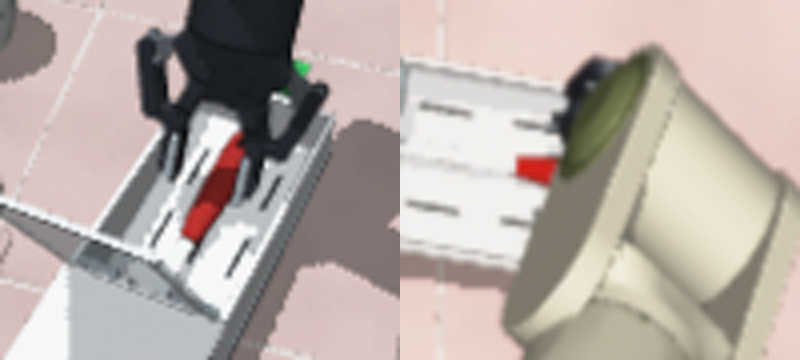

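Both fingers straddle the red handle, with tips at left-crop (175,180) and (243,190) and the handle between at about (218,185). That was the last picture; from here I go by numbers.

```bash
python3 -c "
from h import *
f=lambda u,v:((u+.5)/4-.5+230,(v+.5)/4-.5+165)
for z in (45,50,55): print(z,onz('scene',*f(175,180),z).round(1),onz('scene',*f(243,190),z).round(1))
plan([523.6,-6.6,5],ori(82.2,20),8)"
```

```text
45 [547.1 -23.   45. ] [497.9 -28.7  45. ]
50 [546.1 -18.7  50. ] [497.3 -24.3  50. ]
55 [545.2 -14.3  55. ] [496.7 -20.   55. ]
row [-0.039, 0.001, 0.119] [0.0, 0.002, -0.006] N 8
```

```bash
python3 -m crank '[[[-0.058,0,0.162,0,0,0,45],[-0.058,0,0.162,0,0,0,45],[-0.058,0,0.162,0,0,0,45],[-0.058,0,0.162,0,0,0,45],[-0.058,0,0.162,0,0,0,45],[-0.058,0,0.162,0,0,0,45],[-0.058,0,0.162,0,0,0,45],[-0.058,0,0.162,0,0,0,45]]]'
```

```text
time_s: 13.7
eef_pos: [524.0, -7.3, -3.4]
ee_rot: [-0.113, 0.744, 0.645, 0.131]
force: [-18.8, 0.1, 42.7]
grip_width: 0.532
grip_force: 1.2
```

```bash
python3 -m crank '[[[0.016,0,-0.044,0,0,0,45],[0.016,0,-0.044,0,0,0,45],[0.016,0,-0.044,0,0,0,45],[0.016,0,-0.044,0,0,0,45],[0,0,0,0,0,0,45],[0,0,0,0,0,0,45],[0,0,0,0,0,0,45],[0,0,0,0,0,0,45]]]'; python3 -c "
from h import *
st()"
```

```text
time_s: 14.5
eef_pos: [523.7, -7.3, 1.1]
ee_rot: [-0.113, 0.744, 0.645, 0.13]
force: [0.4, -0.6, -0.6]
grip_width: 0.531
grip_force: 0.0
14.5 p [523.7  -7.3   1.1] z [ 0.048  0.337 -0.94 ] x [0.133 0.931 0.34 ] F [ 0.4 -0.6 -0.6] q [-0.42  0.6   1.74  0.41  0.95 -0.54] g 0.531 0.0
```

```bash
python3 -m crank '[[[0.014,0,-0.038,0,0,0,40],[0.014,0,-0.038,0,0,0,35],[0,0,0,0,0,0,30],[0,0,0,0,0,0,26],[0,0,0,0,0,0,22],[0,0,0,0,0,0,18],[0,0,0,0,0,0,10],[0,0,0,0,0,0,10]]]' 50; python3 -c "
from h import *
st()"
```

```text
time_s: 15.3
eef_pos: [523.9, -7.5, 3.4]
ee_rot: [-0.113, 0.744, 0.645, 0.13]
force: [-1.0, -0.7, 5.0]
grip_width: 0.204
grip_force: 48.6
15.3 p [523.9  -7.5   3.4] z [ 0.048  0.336 -0.94 ] x [0.133 0.931 0.34 ] F [-1.  -0.7  5. ] q [-0.42  0.59  1.74  0.41  0.95 -0.54] g 0.204 48.6
```

```bash
cat >> h.py <<'E'
def tiltplan(th,back,up,N,piv=(551,196,8)):
    s,p,r=cur();ax=Ro.from_euler('z',82.2,degrees=True).apply([0,-1,0])
    D=Ro.from_rotvec(-np.radians(th)*ax);piv=np.array(piv,float)
    bx=np.array([np.cos(np.radians(82.2)),np.sin(np.radians(82.2)),0])
    P=piv+D.apply(p-piv)-back*bx+np.array([0,0,up]);print("from",p.round(1),"to",P.round(1));plan(P,D*r,N)
E
python3 -c "
from h import *
tiltplan(14,10,4,16)"
```

```text
from [523.9  -7.5   3.4] to [523.3 -12.5  57.2]
row [0.018, 0.0, -0.134] [-0.001, -0.109, -0.0] N 16
```

```bash
python3 -m crank '[[[0.018,0,-0.134,0,-0.109,0,8],[0.018,0,-0.134,0,-0.109,0,8],[0.018,0,-0.134,0,-0.109,0,8],[0.018,0,-0.134,0,-0.109,0,8],[0.018,0,-0.134,0,-0.109,0,8],[0.018,0,-0.134,0,-0.109,0,8],[0.018,0,-0.134,0,-0.109,0,8],[0.018,0,-0.134,0,-0.109,0,8]]]' 80; python3 -c "
from h import *
st()"
```

```text
time_s: 16.1
eef_pos: [523.1, -11.6, 30.1]
ee_rot: [-0.073, 0.751, 0.651, 0.084]
force: [0.2, 0.1, -1.1]
grip_width: 0.183
grip_force: 77.8
16.1 p [523.1 -11.6  30.1] z [ 0.031  0.22  -0.975] x [0.138 0.965 0.222] F [ 0.2  0.1 -1.1] q [-0.37  0.53  1.72  0.27  0.96 -0.39] g 0.183 77.8
```

```bash
python3 -m crank '[[[0.018,0,-0.134,0,-0.109,0,8],[0.018,0,-0.134,0,-0.109,0,8],[0.018,0,-0.134,0,-0.109,0,8],[0.018,0,-0.134,0,-0.109,0,8],[0.018,0,-0.134,0,-0.109,0,8],[0.018,0,-0.134,0,-0.109,0,8],[0.018,0,-0.134,0,-0.109,0,8],[0.018,0,-0.134,0,-0.109,0,8]]]'; python3 -c "
from h import *
st()
for n in('scene','top'):
    h=cv2.cvtColor(capture(n),cv2.COLOR_BGR2HSV);m=((h[...,0]<6)|(h[...,0]>172))&(h[...,1]>140)
    b,c,s=blob(m,(255,170,310,235) if n=='scene' else (215,215,285,255));print(n,c,s)"
```

```text
time_s: 16.9
eef_pos: [523.0, -12.6, 57.1]
ee_rot: [-0.034, 0.755, 0.654, 0.038]
force: [-1.1, 0.7, -0.7]
grip_width: 0.18
grip_force: 77.8
16.9 p [523.  -12.6  57.1] z [ 0.014  0.101 -0.995] x [0.141 0.985 0.102] F [-1.1  0.7 -0.7] q [-0.3   0.48  1.7   0.12  0.99 -0.23] g 0.18 77.8
scene [281.15662651 204.07228916] [277 192   9  22  83]Traceback (most recent call last):
  File "<string>", line 6, in <module>
    b,c,s=blob(m,(255,170,310,235) if n=='scene' else (215,215,285,255));print(n,c,s)
          ~~~~^^^^^^^^^^^^^^^^^^^^^^^^^^^^^^^^^^^^^^^^^^^^^^^^^^^^^^^^^^
  File "h.py", line 22, in blob
    i=1+np.argmax(s[1:,4]); return (l==i).astype(np.uint8),c[i],s[i]
        ~~~~~~~~~^^^^^^^^^
    return _wrapfunc(a, 'argmax', axis=axis, out=out, **kwds)
    return bound(*args, **kwds)
ValueError: attempt to get argmax of an empty sequence
```

```bash
python3 -c "
from h import *
def proj(n,P):
    m=camera_model(n);T=np.linalg.inv(np.array(m['world_from_camera']));c=(T@np.r_[P,1])[:3];return np.array([m['cx']-m['fx']*c[0]/c[2],m['cy']+m['fy']*c[1]/c[2]]).round(1)
print('tilted',proj('scene',[524,8.4,69]),'flat',proj('scene',[526,11,24]))
s,p,r=cur()
bx=np.array([np.cos(np.radians(82.2)),np.sin(np.radians(82.2)),0]);a=np.radians(14)
d=-bx*np.cos(a)+np.array([0,0,np.sin(a)])
plan(p+150*d,r,8);plan(p+150*d+[0,0,100],r,8)"
```

```text
tilted [278.9 213.9] flat [277.1 224.7]
row [-0.705, 0.004, -0.255] [0.0, 0.0, 0.0] N 8
row [-0.654, 0.004, -0.752] [0.0, 0.0, 0.0] N 8
```

```bash
python3 -m crank '[[[-0.353,0.002,-0.128,0,0,0,8],[-0.353,0.002,-0.128,0,0,0,8],[-0.353,0.002,-0.128,0,0,0,8],[-0.353,0.002,-0.128,0,0,0,8],[-0.353,0.002,-0.128,0,0,0,8],[-0.353,0.002,-0.128,0,0,0,8],[-0.353,0.002,-0.128,0,0,0,8],[-0.353,0.002,-0.128,0,0,0,8]]]'
```

```text
time_s: 17.8
eef_pos: [513.0, -85.6, 75.2]
ee_rot: [-0.034, 0.755, 0.654, 0.039]
force: [0.4, 0.7, -1.3]
grip_width: 0.18
grip_force: 77.8
```

```bash
python3 -m crank '[[[-0.353,0.002,-0.128,0,0,0,8],[-0.353,0.002,-0.128,0,0,0,8],[-0.353,0.002,-0.128,0,0,0,8],[-0.353,0.002,-0.128,0,0,0,8],[-0.353,0.002,-0.128,0,0,0,8],[-0.353,0.002,-0.128,0,0,0,8],[-0.353,0.002,-0.128,0,0,0,8],[-0.353,0.002,-0.128,0,0,0,8]]]'
python3 -c "
from h import *
s,p,r=cur();plan(p+[0,0,140],r,8)"
```

```text
time_s: 18.6
eef_pos: [503.1, -157.7, 93.4]
ee_rot: [-0.034, 0.755, 0.654, 0.039]
force: [-0.5, -0.6, -1.1]
grip_width: 0.178
grip_force: 77.8
row [0.072, -0.0, -0.696] [0.0, 0.0, 0.0] N 8
```

```bash
python3 -m crank '[[[0.04,0,-0.4,0,0,0,8],[0.072,0,-0.696,0,0,0,8],[0.072,0,-0.696,0,0,0,8],[0.072,0,-0.696,0,0,0,8],[0.072,0,-0.696,0,0,0,8],[0.072,0,-0.696,0,0,0,8],[0.072,0,-0.696,0,0,0,8],[0.06,0,-0.6,0,0,0,8]]]'
python3 -m crank '[[[0.05,0,-0.5,0,0,0,8],[0.03,0,-0.3,0,0,0,8],[0,0,0,0,0,0,8],[0,0,0,0,0,0,8],[0,0,0,0,0,0,8],[0,0,0,0,0,0,8],[0,0,0,0,0,0,8],[0,0,0,0,0,0,8]]]'
python3 - <<'E'
from h import *
def proj(n,P):
    m=camera_model(n);T=np.linalg.inv(np.array(m['world_from_camera']));c=(T@np.r_[P,1])[:3];return np.array([m['cx']-m['fx']*c[0]/c[2],m['cy']+m['fy']*c[1]/c[2]]).round(1)
st();s,p,r=cur();dz=p[2]-57.1;sh=p-np.array([523,-12.6,57.1])
print("pred junction",proj('scene',np.array([524,8.4,69])+sh),"pred tip",proj('scene',np.array([549.6,186,20])+sh),np.array([549.6,186,12])+sh)
im=capture('scene');cv2.imwrite('pics/end.png',im)
h=cv2.cvtColor(im,cv2.COLOR_BGR2HSV);m=((h[...,0]<6)|(h[...,0]>172))&(h[...,1]>140)
for b in((240,60,330,210),):
    k,c,t=blob(m,b);print(c,t)
E
```

```text
time_s: 19.4
eef_pos: [503.2, -156.9, 225.0]
ee_rot: [-0.034, 0.754, 0.654, 0.039]
force: [0.0, 0.1, -0.4]
grip_width: 0.181
grip_force: 77.9
time_s: 20.2
eef_pos: [503.1, -157.2, 243.2]
ee_rot: [-0.034, 0.755, 0.654, 0.039]
force: [0.1, 0.6, -1.2]
grip_width: 0.187
grip_force: 77.9
20.2 p [ 503.1 -157.2  243.2] z [ 0.014  0.102 -0.995] x [0.141 0.985 0.103] F [ 0.1  0.6 -1.2] q [-0.58  0.31  1.42  0.09  1.46 -0.45] g 0.187 77.9
pred junction [303.5 131. ] pred tip [276.6 186.4] [529.74928131  41.40810138 198.10697846]
[306.02061856 120.7628866 ] [301 107  11  24  97]
```

```bash
python3 -c "
from rig import *
print(finish_job())"
```

```text
the job is handed in; nothing more can be done
None
```

The lid sprang open and the job is handed in with the spoon still gripped, its lowest point about 198 mm above the counter by calculation; no pass/fail verdict came back, and one descent briefly met 43 N at the wrist (limit 120 N) on something I couldn't identify, so I can't rule out the 40 N limit on arm and gripper-body contact.

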